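# Set out the graduated pots on the display riser

### The job

Line the four flower pots up by size on the oak riser, one standing upright in the middle of each slate coaster: the largest at the end next to the stack of books, then smaller step by step to the smallest at the end next to the plant. Lift the nested pot out without bringing its outer pot up with it, set every pot down gently rather than dropping it, and leave the books and the plant where they are.

Things in the scene. Friction and masses are not known exactly. Their poses are not given: they have to be found in the camera images.
- pot_navy: the largest of four empty flower pots, navy blue: round, 92 mm high, collar 70 mm across over the top 18 mm, body below it 4.5 mm further in, tapering to a 49 mm foot; rim 7 mm thick. Starts alone on the table in front of the riser. Origin: centre of underside; z up. Under 0.3 kg.
- pot_teal: the second largest of four empty flower pots, mid teal: round, 80 mm high, collar 62 mm across over the top 18 mm, body below it 4.5 mm further in, tapering to a 42 mm foot; rim 7 mm thick. Starts on the table with the aqua pot nested in it. Origin: centre of underside; z up. Under 0.3 kg.
- pot_aqua: the third of four empty flower pots, pale aqua: round, 68 mm high, collar 54 mm across over the top 18 mm, body below it 4.5 mm further in, tapering to a 36 mm foot; rim 7 mm thick. Starts in the teal pot with 1 mm of play, collar resting on the teal rim: only the collar shows, underside 30 mm above teal's. The teal rim juts 4 mm out beneath it. Origin: centre of underside; z up. Under 0.3 kg.
- pot_white: the smallest of four empty flower pots, white: round, 56 mm high, collar 46 mm across over the top 18 mm, body below it 4.5 mm further in, tapering to a 30 mm foot; rim 7 mm thick. Starts alone on the table in front of the riser. Origin: centre of underside; z up. Under 0.3 kg.
- coaster_1: one of four equal round dark slate coasters, 76 mm across, 5 mm thick, fixed in a row on a low oak riser (board 400 x 120 mm, top 40 mm above the table); number 1 from the robot's left (+y) end, 92 mm (+-10) from the next. Origin: centre of its underside, pots stand 5 mm above it; y along the row towards coaster 1, x across it, z up.
- coaster_2: one of four equal round dark slate coasters, 76 mm across, 5 mm thick, fixed in a row on a low oak riser (board 400 x 120 mm, top 40 mm above the table); number 2 from the robot's left (+y) end, 92 mm (+-10) from the next. Origin: centre of its underside, pots stand 5 mm above it; y along the row towards coaster 1, x across it, z up.
- coaster_3: one of four equal round dark slate coasters, 76 mm across, 5 mm thick, fixed in a row on a low oak riser (board 400 x 120 mm, top 40 mm above the table); number 3 from the robot's left (+y) end, 92 mm (+-10) from the next. Origin: centre of its underside, pots stand 5 mm above it; y along the row towards coaster 1, x across it, z up.
- coaster_4: one of four equal round dark slate coasters, 76 mm across, 5 mm thick, fixed in a row on a low oak riser (board 400 x 120 mm, top 40 mm above the table); number 4 from the robot's left (+y) end, 92 mm (+-10) from the next. Origin: centre of its underside, pots stand 5 mm above it; y along the row towards coaster 1, x across it, z up.
- books: a stack of three small hardback books lying flat on the table just past one end of the riser, about 112 x 110 mm and 64 mm high: teal at the bottom, pink, white on top; loose, not to be moved. Which end varies. Origin: centre of the underside; z up.
- plant: a small heart-leaved plant in a white pot 88 mm across, leaves reaching about 70 mm from its middle and about 135 mm high, on the table just past the other end of the riser from the books; loose, not to be moved. Origin: centre of the underside; z up.

How it is judged:
At the end, for the whole second after the job is handed in: Each pot stands upright (within 0.1 rad) on its own coaster, its centre within 12 mm of the coaster's centre: navy on the coaster nearest the books, then teal, then aqua, and white on the coaster nearest the plant; all released and at rest (((y of books in the frame of coaster_1 above 0 m and horizontal distance between pot_navy and coaster_1 below 0.012 m and z of pot_navy in the frame of coaster_1 between 0.002 and 0.008 m and horizontal distance between pot_teal and coaster_2 below 0.012 m and z of pot_teal in the frame of coaster_2 between 0.002 and 0.008 m and horizontal distance between pot_aqua and coaster_3 below 0.012 m and z of pot_aqua in the frame of coaster_3 between 0.002 and 0.008 m and horizontal distance between pot_white and coaster_4 below 0.012 m and z of pot_white in the frame of coaster_4 between 0.002 and 0.008 m) or (y of books in the frame of coaster_1 below 0 m and horizontal distance between pot_navy and coaster_4 below 0.012 m and z of pot_navy in the frame of coaster_4 between 0.002 and 0.008 m and horizontal distance between pot_teal and coaster_3 below 0.012 m and z of pot_teal in the frame of coaster_3 between 0.002 and 0.008 m and horizontal distance between pot_aqua and coaster_2 below 0.012 m and z of pot_aqua in the frame of coaster_2 between 0.002 and 0.008 m and horizontal distance between pot_white and coaster_1 below 0.012 m and z of pot_white in the frame of coaster_1 between 0.002 and 0.008 m)) and angle between each of pot_navy, pot_teal, pot_aqua, pot_white's own z axis and vertical below 0.1 rad and linear speed of each of pot_navy, pot_teal, pot_aqua, pot_white below 0.02 m/s and angular speed of each of pot_navy, pot_teal, pot_aqua, pot_white below 0.2 rad/s and contact force between each of pot_navy, pot_teal, pot_aqua, pot_white and the fingers below 0.1 N); the robot touches nothing.
It fails at once if the teal pot is lifted more than 12 mm off the table with the aqua pot still nested in it (height (world z) of pot_teal above 0.012 m and distance between pot_teal and pot_aqua below 0.045 m).
It fails at once if a pot is dropped: moves faster than 0.6 m/s (a fall of about 18 mm) while no finger touches it ((linear speed of pot_navy above 0.6 m/s and contact force between pot_navy and the fingers below 0.05 N) or (linear speed of pot_teal above 0.6 m/s and contact force between pot_teal and the fingers below 0.05 N) or (linear speed of pot_aqua above 0.6 m/s and contact force between pot_aqua and the fingers below 0.05 N) or (linear speed of pot_white above 0.6 m/s and contact force between pot_white and the fingers below 0.05 N)).
It fails at once if the books are shifted by more than 15 mm (distance of books from where it was at the start of the episode above 0.015 m).
It fails at once if the plant is shifted by more than 15 mm (distance of plant from where it was at the start of the episode above 0.015 m).
It also fails if it takes over 112 s, if anything falls off the work surface, if the arm or the gripper's body presses on something with over 40 N, if the wrist force passes 120 N, or if a joint passes its speed limit or range.

### The arm

A 6-joint arm with a two-finger parallel gripper is mounted at the origin on the work surface. World frame = base frame: x ahead of the robot, y to its left, z up, the work surface at z = 0. Lengths are in m, angles in rad, forces in N, time in s.
With the tool pointing down it reaches from about 0.375 to 0.9 m from the base axis. Payload 3.1 kg.
Tool frame: the origin (TCP) lies on the centre line of the jaws, within the pads' length; the fingertips stand 22 mm ahead of it and the grasp point (between the pads) lies 3 mm ahead of it; z points along the fingers, y is the line along which they close (so a half turn about z gives the same grasp; the last joint's range is limited). The gripper opens to 85 mm and grips with 20 to 120 N. Pads are 22 mm wide; open, the fingers measure 114 mm over their backs; the gripper's body (76 mm by 85 mm) begins 54 mm behind the grasp point. The pads swing forward as they close: fully open they stand 13 mm farther back than shut.
Start: joints at [0.938, 0.527, 1.433, -0, 1.181, -0.178], TCP at [0.275, 0.561, 0.253] pointing down, gripper open.
Joint ranges: [-3.08, 3.08], [-0.75, 2.2], [0.22, 2.44], [-1.43, 4.57], [0, 2.65], [-2.85, 2.85]. Speed limits (rad/s): [2.79, 2.79, 3.14, 3.14, 3.14, 3.14].

### API

Orientations are given as a unit quaternion [x, y, z, w].
In Python, from station import manip, snapshot gives the robot as it stands (manip), with the cameras as plain functions.
- The arm moves only by the shell command python3 drive.py 'ROWS' [FORCE]. ROWS is rows parted by semicolons, their numbers by spaces, 1 to 20 of them, each of 5 numbers: dx, dy, dz in m, then a turn about the tool's z in rad, then the opening from 0.0 (shut) to 1.0 (fully open); each row is the pose to reach, as a shift and turn from the pose commanded when the command began, along the tool's axes at that moment; what a row does not reach only later rows make up. A row lasts 1/10 s, in which the tool goes at most 0.05 m and 0.15 rad, less where a joint would pass 70% of its speed; a pose out of reach is approached as far as the arm can. The fingers move at their own pace and stop on an object; FORCE is the grip in N (left out, the last holds). Time passes only in rows, so rows that do not move let the fingers close. It prints the time, the measured TCP pose, the force, the opening and the grip force at its end.
- manip.sense(): the state, without advancing time (a new reading comes with each control period).
- snapshot(name): name is "side" or "top"; returns a dict with "pixels" (420x560x3 uint8, red, green, blue), "range_z" (420x560 float32, m along the optical axis (not along the pixel's ray), 0 where there is no reading), "fov_y" (degrees; the focal length in pixels is half the picture's height over the tangent of half this angle, whatever the lens; pixels are square), "cx", "cy" (the principal point, pixels), "k1" (the pictures are not rectified: a ray, as slopes to the right and down, at radius r is drawn at 1 + k1 r^2 times it, then the intrinsics apply), "R" (3x3) and "t" (3): a world point X has camera coordinates R X + t. Camera axes: x right, y down, z forward; pixel columns grow to the right and rows downward; lengths in m; the calibration is good to about 2 mm. A picture is of the moment at which its call begins.
- manip.sign_off(): hands the job in; it is judged then, once.
The state is a dict: "t": time; "q": joint angles; "qd": joint speeds; "tau": joint torques, N m; "tcp_pos": TCP position; "tool_rot": TCP orientation; "force": force on the tool from outside, world axes, zero at the start; "ft_torque": the same for the moment, N m; "finger_gap": opening from 0.0 (shut) to 1.0 (fully open); "gripper_force": force on a finger pad.
Only numpy, scipy, OpenCV 4.12 (cv2) and the standard library are available. Lean on these libraries where they do the work, as an engineer would, in place of code of your own. Each camera call takes 0.05 s, during which the arm holds its last target. There are 200 camera calls.

## Working session

There is one attempt and no reset: what is moved stays moved. The work goes in short steps, Python scripts to look and compute and a shell command to move; the robot and the scene stay as the last step left them, time stands still between calls to the robot, and variables do not carry over. Pictures are saved under pics/ and viewed, at most 14 in all, crops included, and the job is handed in when it is done.

```bash
ls; mkdir -p pics; python3 - <<'E'
from station import manip, snapshot
import cv2
s=manip.sense();print(s['t'],s['tcp_pos'],s['tool_rot'],s['finger_gap'])
for n in("side","top"):
    d=snapshot(n);cv2.imwrite(f'pics/{n}0.png',d['pixels'][:,:,::-1]);print(n,d['fov_y'],d['cx'],d['cy'],d['k1'],d['R'],d['t'],(d['range_z']>0).mean())
E
```

```text
drive.py
pics
station.py
0.0 [0.27412806 0.56093607 0.25232813] [ 2.25443908e-01  9.74255540e-01 -1.00720034e-03 -4.15818932e-04] 1.0015822783838075
side 44.76761576633132 274.0177921369011 205.0943291645907 -0.03368230158735578 [[ 0.99684002 -0.07881224 -0.00993028]
 [-0.0472309  -0.48754131 -0.87182149]
 [ 0.06386879  0.86953557 -0.48972306]] [-0.54642912  0.11428734  1.01912422] 0.9960204081632653
top 57.897310815861 285.21372734389615 203.41187152912144 0.034684144484800006 [[-0.11987443 -0.99277795 -0.00469643]
 [-0.96602187  0.11773218 -0.23008885]
 [ 0.22898006 -0.02304492 -0.97315829]] [0.08233188 0.56490183 0.71388603] 0.9959098639455782
```

View pics/side0.png

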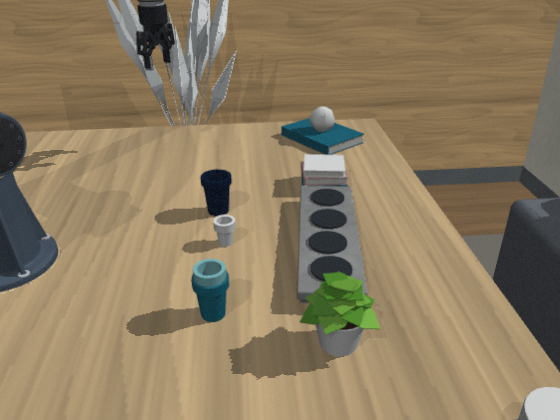

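View pics/top0.png

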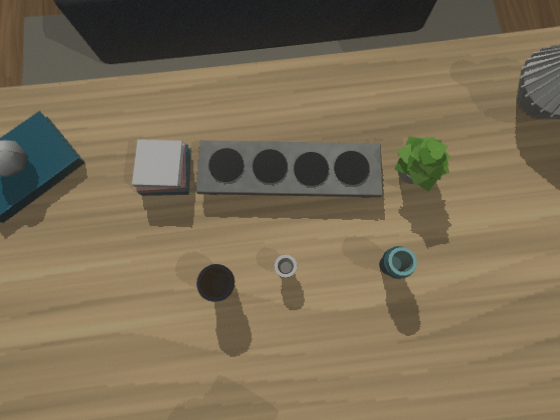

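The side view shows navy at (217,190), white at (225,230) and aqua nested in teal at (211,290). The riser's coasters run from (327,197) to (331,269). The books are at the far (+y) end and the plant at the near end. In the top view the coasters are at (226,165), (270,166), (311,168) and (352,168), navy at (216,283), white at (286,266), teal/aqua at (399,262). So navy goes on coaster 1 and white on coaster 4.

```bash
cat > h.py <<'E'
from station import manip, snapshot
import numpy as np, cv2
from scipy.optimize import least_squares
class V:
    def __init__(s,n):
        d=s.d=snapshot(n);s.img=d['pixels'];H=s.img.shape[0]
        f=H/2/np.tan(np.radians(d['fov_y'])/2);s.K=np.array([[f,0,d['cx']],[0,f,d['cy']],[0,0,1]]);s.k=np.array([d['k1'],0,0,0.])
        s.R=np.array(d['R']);s.c=-s.R.T@np.array(d['t']);s.hsv=cv2.cvtColor(s.img,cv2.COLOR_RGB2HSV)
    def rays(s,uv):
        u=cv2.undistortPoints(np.asarray(uv,float).reshape(-1,1,2),s.K,s.k).reshape(-1,2)
        return np.c_[u,np.ones(len(u))]@s.R
    def plane(s,uv,z):
        r=s.rays(uv);return s.c+r*((z-s.c[2])/r[:,2])[:,None]
    def cloud(s,mask):
        v,u=np.nonzero(mask&(s.d['range_z']>0));z=s.d['range_z'][v,u]
        return s.c+s.rays(np.c_[u,v])*z[:,None]
    def full(s):
        h,w=s.img.shape[:2];v,u=np.mgrid[:h,:w]
        return (s.c+s.rays(np.c_[u.ravel(),v.ravel()])*s.d['range_z'].reshape(-1,1)).reshape(h,w,3)
    def blob(s,mask,seed):   # component nearest to seed pixel
        n,l,st,c=cv2.connectedComponentsWithStats(mask.astype(np.uint8));
        ok=[i for i in range(1,n) if st[i,4]>25];i=min(ok,key=lambda i:np.hypot(*(c[i]-seed)));return l==i
def tri(a,ua,b,ub):
    ra,rb=a.rays([ua])[0],b.rays([ub])[0];t=np.linalg.lstsq(np.c_[ra,-rb],b.c-a.c,rcond=None)[0]
    p,q=a.c+ra*t[0],b.c+rb*t[1];return (p+q)/2,np.linalg.norm(p-q)
def circ(P):
    A=np.c_[2*P[:,:2],np.ones(len(P))];x=np.linalg.lstsq(A,(P[:,:2]**2).sum(1),rcond=None)[0]
    r=least_squares(lambda p:np.hypot(P[:,0]-p[0],P[:,1]-p[1])-p[2],[x[0],x[1],np.sqrt(x[2]+x[0]**2+x[1]**2)],loss='soft_l1',f_scale=.002).x
    return r
E
cat > m.py <<'E'
from h import *
np.set_printoptions(precision=4,suppress=True)
S,T=V('side'),V('top')
cs={'side':[(327,197),(328,219),(328,242),(331,269)],'top':[(226,165),(270,166),(311,168),(352,168)]}
E={}
for n,v in(('side',S),('top',T)):
    m=v.hsv[...,2]<50
    for i,sd in enumerate(cs[n]):
        b=v.blob(m,sd);c=max(cv2.findContours(b.astype(np.uint8),0,1)[0],key=len)
        e=cv2.fitEllipse(c);E[n,i]=e[0];P=v.plane(c.reshape(-1,2),.045);print(n,i,e[0],b.sum(),'plane.045 circ',circ(P),'depth z',np.median(v.cloud(b)[:,2]))
for i in range(4):print('tri',i,*tri(S,E['side',i],T,E['top',i]))
# pots from depth: rim bands
for n,v in(('side',S),('top',T)):
    W=v.full();
    for name,sd in(('navy',{'side':(217,190),'top':(216,283)}),('white',{'side':(225,230),'top':(286,266)}),('nest',{'side':(211,290),'top':(399,262)})):
        b=v.blob((W[...,2]>.012)&(W[...,0]<.62)&(W[...,0]>.3)&(v.d['range_z']>0),sd[n]);P=W[b]
        h=np.percentile(P[:,2],97);Q=P[P[:,2]>h-.006];print(n,name,b.sum(),'top',h,'mean hsv',np.median(v.hsv[b],0),'rim',len(Q),circ(Q),(Q[:,:2].min(0)+Q[:,:2].max(0))/2,np.ptp(Q[:,:2],0))
    for nm,lim in(('books',W[...,1]>.1),('plant',W[...,1]<0)):
        pass
W=T.full()
for nm,sd in(('books',(160,165)),('plant',(423,160))):
    b=T.blob((W[...,2]>.05)&(T.d['range_z']>0),sd);P=W[b];print(nm,P.min(0),P.max(0))
E
python3 m.py
```

```text
side 0 (325.2709655761719, 195.2700653076172) 57 plane.045 circ [0.6779 0.1266 0.0342] depth z 0.04428097567176337
side 1 (328.0242614746094, 216.55804443359375) 65 plane.045 circ [0.6641 0.0324 0.0349] depth z 0.04420613144885499
side 2 (328.37017822265625, 240.05369567871094) 69 plane.045 circ [ 0.6476 -0.0547  0.0355] depth z 0.04437825202421203
side 3 (317.41131591796875, 275.30377197265625) 34 plane.045 circ [ 0.6478 -0.1366  0.0447] depth z 0.04468619744478686
top 0 (226.38021850585938, 165.834228515625) 729 plane.045 circ [0.6741 0.1293 0.0342] depth z 0.04508672699545646
top 1 (269.5581359863281, 165.9477996826172) 870 plane.045 circ [0.6627 0.0368 0.036 ] depth z 0.04518548138088707
top 2 (310.81201171875, 168.55381774902344) 878 plane.045 circ [ 0.646  -0.0509  0.036 ] depth z 0.04501513025362708
top 3 (351.1817321777344, 167.54083251953125) 880 plane.045 circ [ 0.6377 -0.1375  0.036 ] depth z 0.04491399785333222
tri 0 [0.6741 0.1292 0.0474] 0.0019430327870876179
tri 1 [0.6637 0.0368 0.0463] 0.0034167202033171585
tri 2 [ 0.6484 -0.0509  0.0452] 0.005334476027829169
tri 3 [ 
[... 222 characters left out ...]
 75.   3. 127.] rim 170 [0.4489 0.0248 0.0196] [0.4491 0.027 ] [0.0431 0.0495]
side nest 1733 top 0.09869359223593058 mean hsv [ 95. 157.  90.] rim 361 [ 0.4278 -0.1952  0.0235] [ 0.4275 -0.1934] [0.0523 0.0555]
top navy 826 top 0.09455311809517208 mean hsv [19. 59. 45.] rim 413 [0.4291 0.1644 0.0316] [0.4293 0.1651] [0.0683 0.0702]
top white 290 top 0.058190066693279564 mean hsv [ 20.  11. 159.] rim 206 [0.446  0.0284 0.0194] [0.4457 0.0283] [0.0442 0.0436]
top nest 899 top 0.09980413563127294 mean hsv [86. 59. 86.] rim 306 [ 0.4259 -0.1906  0.0233] [ 0.4258 -0.1908] [0.0526 0.0525]
books [0.6363 0.2184 0.05  ] [0.748  0.3256 0.0689]
plant [ 0.5639 -0.3297  0.0505] [ 0.681  -0.2208  0.1311]
```

```bash
cat > go.py <<'E'
# go.py x y z [yaw_of_tool_y]: shift in tool axes to a world TCP target
import sys; from h import *
from scipy.spatial.transform import Rotation as Ro
s=manip.sense();R=Ro.from_quat(s['tool_rot']).as_matrix();a=list(map(float,sys.argv[1:]))
print('t',round(s['t'],2),'tcp',np.round(s['tcp_pos'],4),'tool y yaw',round(np.arctan2(R[1,1],R[0,1]),4),'shift',np.round(R.T@(np.array(a[:3])-s['tcp_pos']),4),'turn',-round((a[3]-np.arctan2(R[1,1],R[0,1])+np.pi/2)%np.pi-np.pi/2,4) if len(a)>3 else '')
E
python3 - <<'E'
from h import *
np.set_printoptions(precision=4,suppress=True)
S,T=V('side'),V('top')
for v,cs in((S,[(327,197),(328,219),(328,242)]),(T,[(226,165),(270,166),(311,168),(352,168)])):
  for u0,v0 in cs:
    r=26; g=cv2.cvtColor(v.img,cv2.COLOR_RGB2GRAY); 
    g=np.ascontiguousarray(g);c0=g[v0-3:v0+4,u0-3:u0+4].mean()
    for th in (c0+10,c0+16,c0+22):
        b=v.blob((g<th),(u0,v0));c=max(cv2.findContours(b.astype(np.uint8),0,1)[0],key=len)
        P=v.plane(cv2.convexHull(c).reshape(-1,2),.045);print(u0,v0,c0,th,b.sum(),cv2.fitEllipse(c)[0],circ(P))
E
python3 go.py 0.43 0.1625 0.16 -0.135
```

```text
327 197 46.53061224489796 56.53061224489796 437 (326.9067687988281, 197.14430236816406) [0.6784 0.1262 0.0379]
327 197 46.53061224489796 62.53061224489796 445 (326.83587646484375, 197.11651611328125) [0.678  0.1266 0.0384]
327 197 46.53061224489796 68.53061224489795 459 (326.8346862792969, 197.10638427734375) [0.678  0.1264 0.0392]
328 219 47.285714285714285 57.285714285714285 541 (328.0366516113281, 218.75338745117188) [0.6645 0.0322 0.038 ]
328 219 47.285714285714285 63.285714285714285 556 (327.8623046875, 218.6771240234375) [0.6643 0.0329 0.0386]
328 219 47.285714285714285 69.28571428571428 566 (327.6510925292969, 218.6822967529297) [0.664  0.0328 0.0388]
328 242 46.775510204081634 56.775510204081634 663 (327.21307373046875, 242.20021057128906) [ 0.6477 -0.0553  0.0375]
328 242 46.775510204081634 62.775510204081634 682 (327.181884765625, 242.20294189453125) [ 0.6474 -0.055   0.0384]
328 242 46.775510204081634 68.77551020408163 698 (327.0410461425781, 242.1758270263672) [ 0.6476 -0.0549  0.0385]
226 165 46.142857142857146 56.142857142857146 898 (225.9051971435547, 164.7968902587890
[... 669 characters left out ...]
03906) [ 0.6461 -0.051   0.0372]
311 168 43.93877551020408 59.93877551020408 920 (310.88153076171875, 168.64825439453125) [ 0.6457 -0.051   0.0375]
311 168 43.93877551020408 65.93877551020408 934 (310.8050537109375, 168.66488647460938) [ 0.6458 -0.0508  0.0377]
352 168 44.734693877551024 54.734693877551024 910 (351.2337341308594, 167.56980895996094) [ 0.6376 -0.1376  0.0373]
352 168 44.734693877551024 60.734693877551024 925 (351.3309326171875, 167.6113739013672) [ 0.6375 -0.1377  0.0375]
352 168 44.734693877551024 66.73469387755102 943 (351.2727355957031, 167.64801025390625) [ 0.6375 -0.1377  0.0381]
t 0.3 tcp [0.2744 0.5613 0.253 ] tool y yaw 1.116 shift [-0.315  -0.2898  0.0931] turn 1.251
```

```bash
python3 drive.py '-0.03 -0.03 0.01 0.1 1; -0.06 -0.055 0.018 0.22 1; -0.09 -0.083 0.027 0.35 1; -0.12 -0.11 0.036 0.48 1; -0.15 -0.138 0.045 0.6 1; -0.18 -0.166 0.054 0.72 1; -0.21 -0.193 0.063 0.84 1; -0.24 -0.22 0.071 0.96 1; -0.27 -0.248 0.08 1.08 1; -0.295 -0.271 0.087 1.17 1; -0.31 -0.285 0.092 1.23 1; -0.315 -0.29 0.093 1.251 1; -0.315 -0.29 0.093 1.251 1' 30; python3 go.py 0.43 0.1625 0.088 -0.135
```

```text
t: 1.6
tcp_pos: [0.4304, 0.1621, 0.1603]
tool_rot: [0.754, 0.657, 0.0, -0.0]
force: [0.7, 0.4, 0.8]
finger_gap: 1.001
gripper_force: 0.0
t 1.6 tcp [0.4304 0.1621 0.1603] tool y yaw -0.1364 shift [ 0.0004 -0.0005  0.0723] turn -0.0014
```

```bash
python3 drive.py '0 0 0.03 0 1; 0 0 0.055 0 1; 0 0 0.072 0 1; 0 0 0.072 0 1; 0 0 0.072 0 0.9; 0 0 0.072 0 0.7; 0 0 0.072 0 0.5; 0 0 0.072 0 0.5; 0 0 0.072 0 0.5; 0 0 0.072 0 0.5' 30; python3 - <<'E'
from h import *
a,b=V('side').img[120:260,130:330],V('top').img[210:350,116:316]
cv2.imwrite('pics/g1.png',cv2.resize(np.hstack([a,b]),(800,280))[:,:,::-1])
E
```

```text
t: 2.6
tcp_pos: [0.4303, 0.163, 0.0895]
tool_rot: [0.753, 0.658, 0.001, 0.0]
force: [-1.8, 2.9, 7.5]
finger_gap: 0.815
gripper_force: 35.0
```

View pics/g1.png

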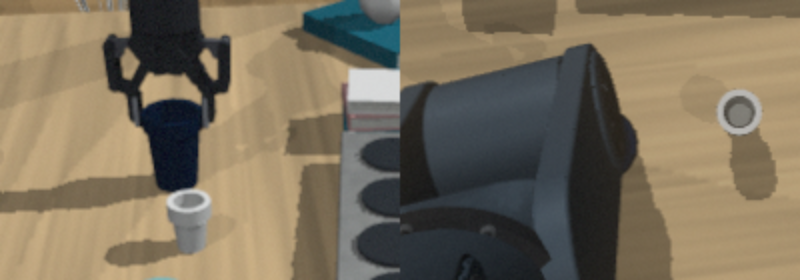

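The left half shows the jaws around the navy collar at (180,115), with the pot upright. The grip holds at opening 0.815, about 69 mm. Lifting it now.

```bash
python3 drive.py '0 0 -0.01 0 0.5; 0 0 -0.03 0 0.5; 0 0 -0.06 0 0.5; 0 0 -0.08 0 0.5; 0 0 -0.09 0 0.5; 0 0 -0.09 0 0.5'; python3 go.py 0.6773 0.1284 0.180 -0.135
```

```text
t: 3.3
tcp_pos: [0.4309, 0.1626, 0.1798]
tool_rot: [0.753, 0.658, 0.002, 0.001]
force: [0.4, -0.8, -2.8]
finger_gap: 0.817
gripper_force: 35.6
t 3.3 tcp [0.4309 0.1626 0.1798] tool y yaw -0.1349 shift [-0.0008  0.2487  0.0007] turn 0.0001
```

```bash
python3 drive.py '0 0.02 0 0 0.5; 0 0.05 0 0 0.5; 0 0.085 0 0 0.5; 0 0.12 0 0 0.5; 0 0.155 0 0 0.5; 0 0.19 0 0 0.5; 0 0.22 0 0 0.5; 0 0.24 0 0 0.5; -0.001 0.2485 0 0 0.5; -0.001 0.2485 0 0 0.5; -0.001 0.2485 0.02 0 0.5; -0.001 0.2485 0.03 0 0.5; -0.001 0.2485 0.035 0 0.5; -0.001 0.2485 0.035 0 0.5'; python3 go.py 0.6773 0.1284 0.135 -0.135;python3 - <<'E'
from h import *
T=V('top');cv2.imwrite('pics/p1.png',np.vstack([cv2.resize(V('side').img[90:300,200:400],None,fx=2,fy=2),cv2.resize(T.img[100:200,150:350],None,fx=2,fy=2)])[:,:,::-1][:600])
E
```

```text
t: 4.7
tcp_pos: [0.6747, 0.1283, 0.1422]
tool_rot: [0.753, 0.658, -0.001, -0.001]
force: [-0.0, -0.7, -1.9]
finger_gap: 0.818
gripper_force: 35.6
t 4.7 tcp [0.6747 0.1283 0.1422] tool y yaw -0.1347 shift [0.0004 0.0026 0.0072] turn 0.0003
```

View pics/p1.png

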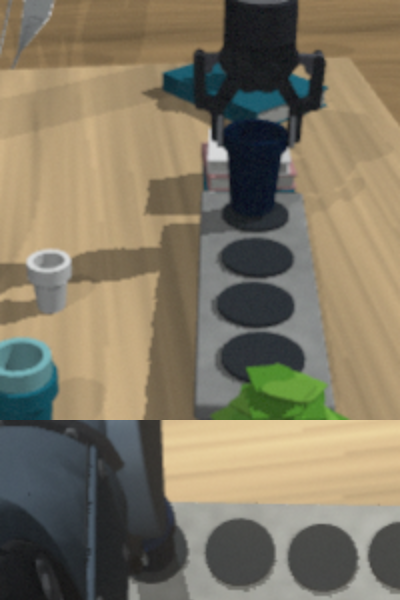

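The navy pot hangs upright just above coaster 1, with its foot near (252,210) in the crop. Next I'll correct by 2.5 mm and lower it gently.

```bash
python3 drive.py '0 0.002 0.002 0 0.5; 0 0.002 0.004 0 0.5; 0 0.002 0.005 0 0.5; 0 0.002 0.006 0 0.5; 0 0.002 0.006 0 0.5; 0 0.002 0.006 0 0.5'; python3 go.py 0.6773 0.1284 0.1345 -0.135
```

```text
t: 5.4
tcp_pos: [0.6782, 0.1279, 0.1373]
tool_rot: [0.753, 0.658, -0.0, -0.0]
force: [0.5, -0.3, -1.7]
finger_gap: 0.817
gripper_force: 35.6
t 5.4 tcp [0.6782 0.1279 0.1373] tool y yaw -0.135 shift [ 0.0004 -0.0009  0.0028] turn 0.0
```

```bash
python3 drive.py '0 0 0.001 0 0.5; 0 0 0.002 0 0.5; 0 0 0.003 0 0.5; 0 0 0.003 0 0.5; 0 0 0.003 0 0.5'
```

```text
t: 5.9
tcp_pos: [0.6782, 0.1279, 0.1346]
tool_rot: [0.753, 0.658, 0.0, 0.0]
force: [-1.4, 0.4, 1.8]
finger_gap: 0.825
gripper_force: 35.8
```

Contact is felt, so I'll release and rise.

```bash
python3 drive.py '0 0 0 0 0.85; 0 0 0 0 0.9; 0 0 0 0 1; 0 0 0 0 1; 0 0 0 0 1; 0 0 -0.01 0 1; 0 0 -0.03 0 1; 0 0 -0.06 0 1; 0 0 -0.08 0 1; 0 0 -0.08 0 1'; python3 go.py 0.4475 0.0264 0.14 -0.135
```

```text
t: 6.9
tcp_pos: [0.6807, 0.128, 0.2191]
tool_rot: [0.753, 0.658, 0.003, 0.003]
force: [0.5, -0.1, 0.9]
finger_gap: 1.003
gripper_force: 0.0
t 6.9 tcp [0.6807 0.128  0.2191] tool y yaw -0.1349 shift [-0.1322 -0.2181  0.0769] turn 0.0001
```

```bash
python3 drive.py '-0.02 -0.035 0 0 1; -0.04 -0.07 0 0 1; -0.06 -0.105 0.01 0 1; -0.08 -0.14 0.025 0 1; -0.105 -0.175 0.05 0 1; -0.122 -0.203 0.07 0 1; -0.132 -0.218 0.077 0 1; -0.132 -0.218 0.077 0 1; -0.132 -0.218 0.077 0 1'; python3 go.py 0.4475 0.0264 0.053 -0.135
```

```text
t: 7.8
tcp_pos: [0.4453, 0.0262, 0.1373]
tool_rot: [0.753, 0.658, 0.0, 0.0]
force: [1.8, -0.5, 0.4]
finger_gap: 1.001
gripper_force: 0.0
t 7.8 tcp [0.4453 0.0262 0.1373] tool y yaw -0.1358 shift [0.0004 0.002  0.0843] turn -0.0008
```

```bash
python3 - <<'E'
from h import *
S=V('side');W=S.full()
b=S.blob((W[...,2]>.055)&(W[...,0]>.62)&(W[...,0]<.73)&(W[...,1]<.19)&(W[...,1]>.06)&(S.d['range_z']>0),(327,180));P=W[b];h=np.percentile(P[:,2],97);print(h,circ(P[P[:,2]>h-.006]))
b=S.blob((W[...,2]>.012)&(W[...,0]>.4)&(W[...,0]<.5)&(W[...,1]<.08)&(W[...,1]>-.04)&(W[...,2]<.062),(225,230));P=W[b];h=np.percentile(P[:,2],97);print(h,circ(P[P[:,2]>h-.006]))
E
```

```text
0.13777412806353814 [0.67651887 0.12556175 0.03144705]
0.05720900605078297 [0.44882201 0.02523735 0.01969498]
```

Navy stands within 2 mm of coaster 1's centre. Now the white pot.

```bash
python3 drive.py '0 0.002 0.03 0 1; 0 0.002 0.06 0 1; 0 0.002 0.085 0 1; 0 0.002 0.085 0 1; 0 0.002 0.085 0 0.7; 0 0.002 0.085 0 0.5; 0 0.002 0.085 0 0.3; 0 0.002 0.085 0 0.3; 0 0.002 0.085 0 0.3; 0 0.002 0.085 0 0.3; 0 0.002 0.085 0 0.3' 30; python3 drive.py '0 0 -0.01 0 0.3; 0 0 -0.03 0 0.3; 0 0 -0.06 0 0.3; 0 0 -0.09 0 0.3; 0 0 -0.09 0 0.3; 0 0 -0.09 0 0.3';python3 go.py 0.6385 -0.1395 0.145 -0.135
```

```text
t: 8.95
tcp_pos: [0.4475, 0.026, 0.0537]
tool_rot: [0.753, 0.658, 0.001, 0.001]
force: [-0.8, 0.3, 7.2]
finger_gap: 0.531
gripper_force: 30.5
t: 9.55
tcp_pos: [0.4466, 0.0261, 0.1433]
tool_rot: [0.753, 0.658, 0.001, 0.001]
force: [1.0, 0.4, -1.9]
finger_gap: 0.53
gripper_force: 31.2
t 9.55 tcp [0.4466 0.0261 0.1433] tool y yaw -0.135 shift [-0.1383  0.2125 -0.0012] turn 0.0
```

```bash
python3 drive.py '0.015 0.025 0 0 0.3; -0.005 0.05 0 0 0.3; -0.03 0.08 0 0 0.3; -0.055 0.11 0 0 0.3; -0.08 0.14 0 0 0.3; -0.105 0.17 0 0 0.3; -0.125 0.197 0 0 0.3; -0.138 0.2125 0 0 0.3; -0.138 0.2125 0 0 0.3; -0.138 0.2125 0.02 0 0.3; -0.138 0.2125 0.035 0 0.3; -0.138 0.2125 0.038 0 0.3; -0.138 0.2125 0.038 0 0.3; -0.138 0.2125 0.038 0 0.3';python3 go.py 0.6385 -0.1395 0.0987 -0.135;python3 - <<'E'
from h import *
cv2.imwrite('pics/p2.png',cv2.resize(V('side').img[130:340,200:400],None,fx=2.5,fy=2.5)[:,:,::-1])
E
```

```text
t: 10.95
tcp_pos: [0.6384, -0.1388, 0.1045]
tool_rot: [0.753, 0.658, 0.0, 0.0]
force: [0.9, 0.3, -0.8]
finger_gap: 0.534
gripper_force: 31.1
t 10.95 tcp [ 0.6384 -0.1388  0.1045] tool y yaw -0.1345 shift [-0.0007  0.0002  0.0058] turn 0.0005
```

View pics/p2.png

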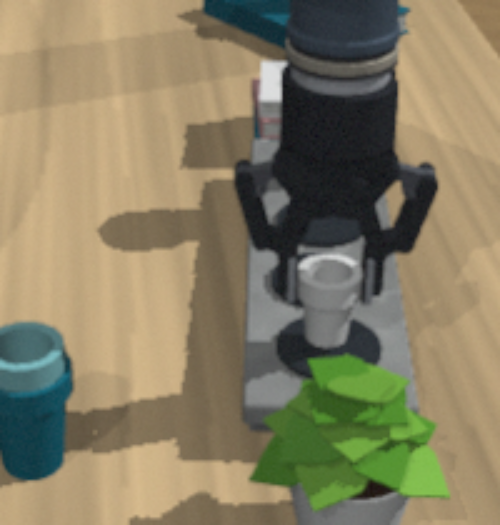

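White hangs centred over coaster 4, with its foot at (328,340) against a coaster centre of about (330,347). I'll lower it.

```bash
python3 drive.py '-0.001 0 0.002 0 0.3; -0.001 0 0.004 0 0.3; -0.001 0 0.005 0 0.3; -0.001 0 0.0055 0 0.3; -0.001 0 0.0058 0 0.3; -0.001 0 0.0058 0 0.3; -0.001 0 0.0058 0 0.3'
```

```text
t: 11.7
tcp_pos: [0.6382, -0.1402, 0.0989]
tool_rot: [0.753, 0.658, -0.0, 0.0]
force: [-1.2, 0.2, 3.4]
finger_gap: 0.528
gripper_force: 31.4
```

```bash
python3 drive.py '0 0 0 0 0.58; 0 0 0 0 0.65; 0 0 0 0 0.8; 0 0 0 0 0.8; 0 0 -0.01 0 0.8; 0 0 -0.03 0 0.9; 0 0 -0.06 0 1; 0 0 -0.09 0 1; 0 0 -0.1 0 1; 0 0 -0.1 0 1'; python3 go.py 0.4268 -0.193 0.19 -0.135
```

```text
t: 12.7
tcp_pos: [0.6394, -0.1406, 0.2009]
tool_rot: [0.753, 0.658, 0.001, 0.002]
force: [-0.4, -1.0, 0.3]
finger_gap: 1.001
gripper_force: 0.0
t 12.7 tcp [ 0.6394 -0.1406  0.2009] tool y yaw -0.1349 shift [-0.0805 -0.2036  0.01  ] turn 0.0001
```

```bash
python3 drive.py '-0.01 -0.03 0 0 1; -0.022 -0.065 0 0 1; -0.036 -0.1 0 0 1; -0.05 -0.135 0 0 1; -0.065 -0.17 0.005 0 1; -0.077 -0.195 0.01 0 1; -0.08 -0.2036 0.01 0 1; -0.08 -0.2036 0.01 0 1; -0.08 -0.2036 0.01 0 1'; python3 - <<'E'
from h import *
S=V('side');W=S.full();ok=S.d['range_z']>0
b=S.blob((W[...,2]>.012)&(W[...,0]>.36)&(W[...,0]<.5)&(W[...,1]<-.14)&(W[...,1]>-.25)&(W[...,2]<.105)&ok,(211,290));P=W[b];h=np.percentile(P[:,2],97);print('nest side',h,circ(P[P[:,2]>h-.006]))
b=S.blob((W[...,2]>.055)&(W[...,0]>.58)&(W[...,0]<.7)&(W[...,1]<-.10)&(W[...,1]>-.17)&ok,(331,255));P=W[b];h=np.percentile(P[:,2],97);print('white side',h,circ(P[P[:,2]>h-.006]))
E
python3 go.py 0.4268 -0.193 0.108 -0.135
```

```text
t: 13.6
tcp_pos: [0.4267, -0.1923, 0.1883]
tool_rot: [0.753, 0.658, 0.0, 0.0]
force: [-0.0, 1.0, 0.0]
finger_gap: 0.999
gripper_force: 0.0
nest side 0.09863268201291432 [ 0.42789524 -0.1952524   0.02352051]
white side 0.10196201639138872 [ 0.63705408 -0.14081074  0.01962611]
t 13.65 tcp [ 0.4271 -0.1923  0.1885] tool y yaw -0.1346 shift [-0.0007 -0.0003  0.0805] turn 0.0004
```

```bash
python3 drive.py '-0.001 0 0.03 0 1; -0.001 0 0.06 0 0.9; -0.001 0 0.075 0 0.8; -0.001 0 0.08 0 0.72; -0.001 0 0.08 0 0.72; -0.001 0 0.08 0 0.72'; python3 - <<'E'
from h import *
cv2.imwrite('pics/n1.png',cv2.resize(V('side').img[200:340,140:280],None,fx=4,fy=4)[:,:,::-1])
E
```

```text
t: 14.25
tcp_pos: [0.4266, -0.1933, 0.109]
tool_rot: [0.753, 0.658, 0.0, 0.001]
force: [1.2, 0.1, 0.2]
finger_gap: 0.719
gripper_force: 0.0
```

View pics/n1.png

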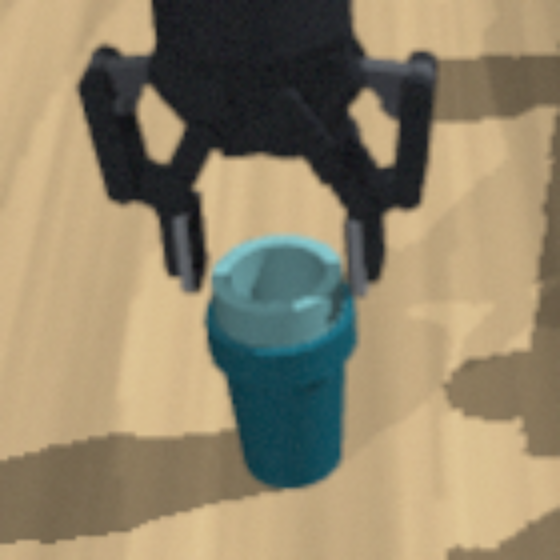

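The open fingertips, near (190,288) and (357,290), flank the aqua collar. They sit about 10 mm above the teal rim, so I'll go 3 mm lower and close.

```bash
python3 drive.py '0 0 0.003 0 0.72; 0 0 0.003 0 0.66; 0 0 0.003 0 0.5; 0 0 0.003 0 0.4; 0 0 0.003 0 0.4; 0 0 0.003 0 0.4; 0 0 0.003 0 0.4' 30; python3 - <<'E'
from h import *
cv2.imwrite('pics/n2.png',cv2.resize(V('side').img[200:340,140:280],None,fx=4,fy=4)[:,:,::-1])
E
```

```text
t: 15.0
tcp_pos: [0.426, -0.1934, 0.1063]
tool_rot: [0.753, 0.658, 0.0, 0.001]
force: [0.2, 0.1, 6.6]
finger_gap: 0.62
gripper_force: 30.9
```

View pics/n2.png

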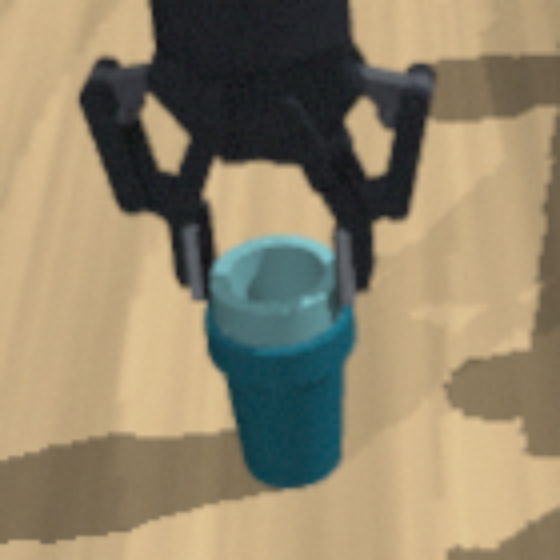

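The pads hold the aqua collar at about 53 mm, with their tips at (200,298) and (345,303), clear of the teal rim. Next is a slow trial lift.

```bash
python3 drive.py '0 0 -0.001 0 0.4; 0 0 -0.002 0 0.4; 0 0 -0.004 0 0.4; 0 0 -0.006 0 0.4; 0 0 -0.008 0 0.4; 0 0 -0.008 0 0.4; 0 0 -0.008 0 0.4'; python3 - <<'E'
from h import *
v=V('side');m=(v.hsv[...,0]>85)&(v.hsv[...,1]>140)&(v.hsv[...,2]>40);b=v.blob(m,(211,300));r,c=np.nonzero(b);print('teal rows',r.min(),r.max(),b.sum())
cv2.imwrite('pics/n3.png',cv2.resize(v.img[200:340,140:280],None,fx=4,fy=4)[:,:,::-1])
E
```

```text
t: 15.75
tcp_pos: [0.4256, -0.1931, 0.1136]
tool_rot: [0.753, 0.658, 0.0, 0.0]
force: [-0.0, 0.3, -0.5]
finger_gap: 0.619
gripper_force: 31.7
teal rows 273 321 1036
```

View pics/n3.png

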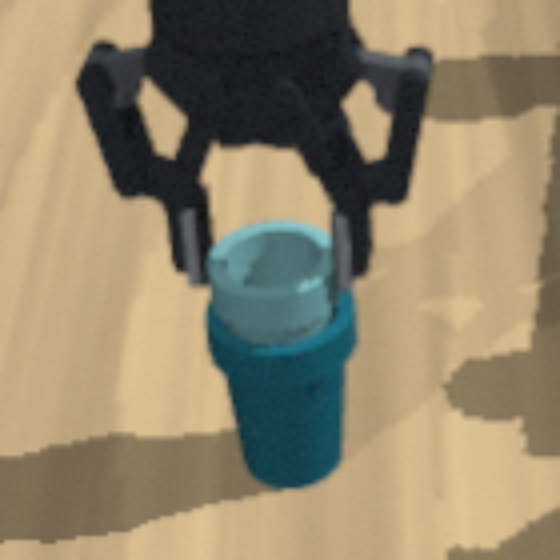

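Aqua rose about 7 mm and teal stayed put, its foot still at row 485 in the crop. Lifting on slowly.

```bash
python3 drive.py '0 0 -0.005 0 0.4; 0 0 -0.011 0 0.4; 0 0 -0.018 0 0.4; 0 0 -0.025 0 0.4; 0 0 -0.032 0 0.4; 0 0 -0.04 0 0.4; 0 0 -0.05 0 0.4; 0 0 -0.065 0 0.4; 0 0 -0.085 0 0.4; 0 0 -0.1 0 0.4; 0 0 -0.1 0 0.4; 0 0 -0.1 0 0.4';python3 - <<'E'
from h import *
v=V('side');W=v.full();ok=v.d['range_z']>0
m=(v.hsv[...,0]>85)&(v.hsv[...,1]>140)&(v.hsv[...,2]>40);b=v.blob(m,(211,300));P=W[b&ok&(W[...,2]<.1)];h=np.percentile(P[:,2],97);print('teal',h,circ(P[P[:,2]>h-.006]),np.nonzero(b)[0].max())
E
python3 go.py 0.6466 -0.053 0.215 -0.135
```

```text
t: 17.0
tcp_pos: [0.4255, -0.193, 0.2138]
tool_rot: [0.753, 0.658, 0.0, 0.0]
force: [0.1, 0.3, -1.3]
finger_gap: 0.62
gripper_force: 31.8
teal 0.08158604150286418 [ 0.42785282 -0.19527749  0.02708447] 321
t 17.05 tcp [ 0.4252 -0.1928  0.2133] tool y yaw -0.135 shift [ 0.1683  0.2006 -0.0018] turn -0.0
```

```bash
python3 drive.py '0.015 0.018 0 0 0.4; 0.037 0.044 0 0 0.4; 0.062 0.074 0 0 0.4; 0.087 0.104 0 0 0.4; 0.112 0.134 0 0 0.4; 0.137 0.163 0 0 0.4; 0.155 0.185 0 0 0.4; 0.168 0.2 0 0 0.4; 0.168 0.2 0 0 0.4; 0.168 0.2 0.025 0 0.4; 0.168 0.2 0.055 0 0.4; 0.168 0.2 0.075 0 0.4; 0.168 0.2 0.085 0 0.4; 0.168 0.2 0.085 0 0.4; 0.168 0.2 0.085 0 0.4';python3 go.py 0.6466 -0.053 0.1215 -0.135;python3 - <<'E'
from h import *
cv2.imwrite('pics/p3.png',cv2.resize(V('side').img[130:340,200:400],None,fx=2.5,fy=2.5)[:,:,::-1])
E
```

```text
t: 18.55
tcp_pos: [0.6465, -0.054, 0.1289]
tool_rot: [0.753, 0.658, 0.0, 0.0]
force: [0.6, -0.7, -1.2]
finger_gap: 0.618
gripper_force: 31.9
t 18.55 tcp [ 0.6465 -0.054   0.1289] tool y yaw -0.1354 shift [0.001  0.     0.0074] turn -0.0004
```

View pics/p3.png

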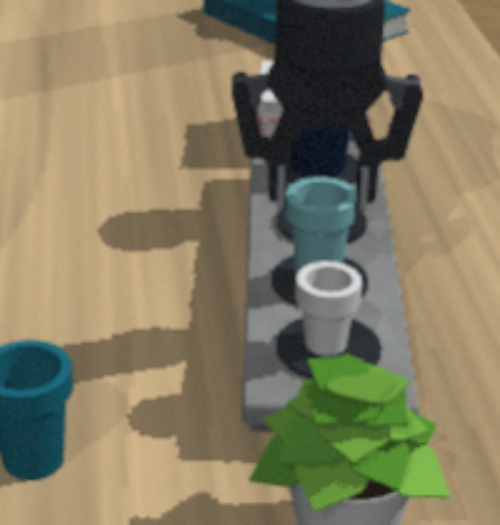

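White stands in the middle of coaster 4. Aqua hangs over coaster 3 around (320,240), and teal is empty on the table. Lowering aqua.

```bash
python3 drive.py '0.001 0 0.002 0 0.4; 0.001 0 0.004 0 0.4; 0.001 0 0.0055 0 0.4; 0.001 0 0.0065 0 0.4; 0.001 0 0.0075 0 0.4; 0.001 0 0.0075 0 0.4; 0.001 0 0.0075 0 0.4'
```

```text
t: 19.3
tcp_pos: [0.6465, -0.0525, 0.1213]
tool_rot: [0.753, 0.658, 0.0, 0.0]
force: [-0.3, 0.3, 1.6]
finger_gap: 0.622
gripper_force: 32.2
```

```bash
python3 drive.py '0 0 0 0 0.67; 0 0 0 0 0.75; 0 0 0 0 0.85; 0 0 0 0 0.85; 0 0 -0.01 0 0.85; 0 0 -0.03 0 0.9; 0 0 -0.06 0 1; 0 0 -0.09 0 1; 0 0 -0.09 0 1'; python3 go.py 0.4268 -0.193 0.17 -0.135
```

```text
t: 20.2
tcp_pos: [0.6497, -0.0532, 0.2169]
tool_rot: [0.753, 0.658, 0.003, 0.005]
force: [1.0, 0.1, 0.5]
finger_gap: 1.003
gripper_force: 0.0
t 20.2 tcp [ 0.6497 -0.0532  0.2169] tool y yaw -0.1349 shift [-0.1684 -0.2026  0.0448] turn 0.0001
```

```bash
python3 drive.py '-0.02 -0.024 0 0 1; -0.045 -0.054 0 0 1; -0.07 -0.084 0 0 1; -0.095 -0.114 0 0 1; -0.12 -0.144 0.015 0 1; -0.145 -0.174 0.03 0 1; -0.16 -0.193 0.045 0 1; -0.168 -0.2026 0.045 0 1; -0.168 -0.2026 0.045 0 1; -0.168 -0.2026 0.045 0 1'; python3 - <<'E'
from h import *
S=V('side');W=S.full();ok=S.d['range_z']>0
b=S.blob((W[...,2]>.07)&(W[...,0]>.58)&(W[...,0]<.7)&(W[...,1]<-.02)&(W[...,1]>-.09)&ok,(327,225));P=W[b];h=np.percentile(P[:,2],97);print('aqua side',h,circ(P[P[:,2]>h-.006]))
E
python3 go.py 0.4268 -0.193 0.0765 -0.135
```

```text
t: 21.2
tcp_pos: [0.4244, -0.1922, 0.1668]
tool_rot: [0.753, 0.658, 0.0, 0.001]
force: [0.6, 0.1, -0.4]
finger_gap: 0.999
gripper_force: 0.0
aqua side 0.11382797524839672 [ 0.64649878 -0.05436047  0.02300618]
t 21.25 tcp [ 0.4247 -0.192   0.1668] tool y yaw -0.1344 shift [-0.0006  0.0019  0.0903] turn 0.0006
```

Aqua is within 1 mm of coaster 3's centre (0.6475, -0.055 in the side view). Now teal.

```bash
python3 drive.py '-0.001 0.002 0.03 0 1; -0.001 0.002 0.06 0 1; -0.001 0.002 0.08 0 1; -0.001 0.002 0.09 0 1; -0.001 0.002 0.09 0 1; -0.001 0.002 0.09 0 0.8; -0.001 0.002 0.09 0 0.6; -0.001 0.002 0.09 0 0.5; -0.001 0.002 0.09 0 0.5; -0.001 0.002 0.09 0 0.5; -0.001 0.002 0.09 0 0.5' 30; python3 drive.py '0 0 -0.01 0 0.5; 0 0 -0.03 0 0.5; 0 0 -0.06 0 0.5; 0 0 -0.1 0 0.5; 0 0 -0.14 0 0.5; 0 0 -0.16 0 0.5; 0 0 -0.16 0 0.5; 0 0 -0.16 0 0.5';python3 go.py 0.6635 0.0348 0.235 -0.135
```

```text
t: 22.35
tcp_pos: [0.4259, -0.1935, 0.0773]
tool_rot: [0.753, 0.658, 0.0, 0.002]
force: [1.1, 1.5, 6.7]
finger_gap: 0.716
gripper_force: 32.9
t: 23.15
tcp_pos: [0.4244, -0.1925, 0.236]
tool_rot: [0.753, 0.658, -0.0, -0.0]
force: [-0.1, -0.2, -2.3]
finger_gap: 0.717
gripper_force: 33.8
t 23.15 tcp [ 0.4244 -0.1925  0.236 ] tool y yaw -0.1351 shift [0.2575 0.2064 0.0009] turn -0.0001
```

```bash
python3 drive.py '0.02 0.01 0 0 0.5; 0.05 0.03 0 0 0.5; 0.085 0.055 0 0 0.5; 0.12 0.08 0 0 0.5; 0.155 0.11 0 0 0.5; 0.19 0.14 0 0 0.5; 0.22 0.17 0 0 0.5; 0.245 0.195 0 0 0.5; 0.2575 0.2064 0 0 0.5; 0.2575 0.2064 0 0 0.5; 0.2575 0.2064 0 0 0.5; 0.2575 0.2064 0 0 0.5'; python3 go.py 0.6635 0.0348 0.129 -0.135
```

```text
t: 24.35
tcp_pos: [0.6625, 0.0337, 0.2344]
tool_rot: [0.753, 0.658, -0.002, -0.001]
force: [0.2, 0.2, -1.4]
finger_gap: 0.715
gripper_force: 33.8
t 24.35 tcp [0.6625 0.0337 0.2344] tool y yaw -0.1358 shift [0.0013 0.0012 0.1054] turn -0.0008
```

```bash
python3 drive.py '0.001 0.001 0.02 0 0.5; 0.001 0.001 0.045 0 0.5; 0.001 0.001 0.07 0 0.5; 0.001 0.001 0.09 0 0.5; 0.001 0.001 0.1 0 0.5; 0.001 0.001 0.105 0 0.5; 0.001 0.001 0.105 0 0.5; 0.001 0.001 0.105 0 0.5'; python3 go.py 0.6635 0.0348 0.1223 -0.135;python3 - <<'E'
from h import *
cv2.imwrite('pics/p4.png',cv2.resize(V('side').img[130:340,200:400],None,fx=2.5,fy=2.5)[:,:,::-1])
E
```

```text
t: 25.15
tcp_pos: [0.666, 0.035, 0.1321]
tool_rot: [0.753, 0.658, 0.001, 0.001]
force: [0.7, -0.6, -2.8]
finger_gap: 0.714
gripper_force: 33.8
t 25.15 tcp [0.666  0.035  0.1321] tool y yaw -0.1352 shift [-0.0005 -0.0024  0.0098] turn -0.0002
```

View pics/p4.png

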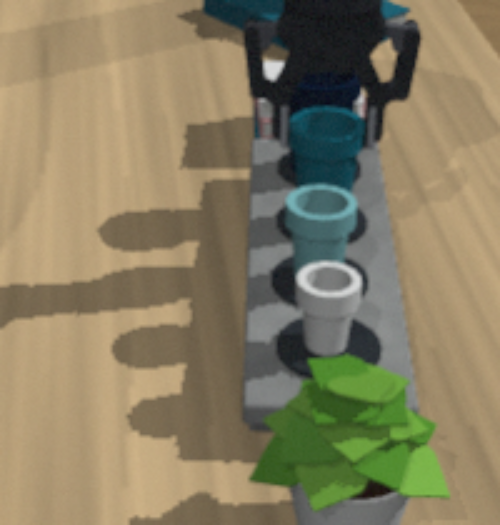

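Teal hangs at (325,150) over coaster 2, between navy and aqua and clear of both. Lowering it.

```bash
python3 drive.py '0 -0.001 0.002 0 0.5; 0 -0.002 0.004 0 0.5; 0 -0.002 0.006 0 0.5; 0 -0.002 0.007 0 0.5; 0 -0.002 0.007 0 0.5; 0 -0.002 0.007 0 0.5'; python3 go.py 0.6635 0.0348 0.1223 -0.135
```

```text
t: 25.8
tcp_pos: [0.6634, 0.0355, 0.124]
tool_rot: [0.753, 0.658, 0.0, -0.0]
force: [0.7, -0.5, -2.0]
finger_gap: 0.719
gripper_force: 33.8
t 25.8 tcp [0.6634 0.0355 0.124 ] tool y yaw -0.135 shift [-0.0007  0.0002  0.0017] turn 0.0
```

```bash
python3 drive.py '0 0 0.001 0 0.5; 0 0 0.0018 0 0.5; 0 0 0.0018 0 0.5; 0 0 0.0018 0 0.5'
```

```text
t: 26.2
tcp_pos: [0.6634, 0.0355, 0.1224]
tool_rot: [0.753, 0.658, 0.0, 0.0]
force: [-0.8, -0.0, -0.8]
finger_gap: 0.721
gripper_force: 33.9
```

```bash
python3 drive.py '0 0 0.0005 0 0.5; 0 0 0.0008 0 0.5; 0 0 0.0008 0 0.5; 0 0 0.0008 0 0.76; 0 0 0.0008 0 0.82; 0 0 0.0008 0 0.95; 0 0 0.0008 0 1; 0 0 0.0008 0 1; 0 0 -0.01 0 1; 0 0 -0.03 0 1; 0 0 -0.06 0 1; 0 0 -0.09 0 1; 0 0 -0.12 0 1; 0 0 -0.12 0 1'; python3 drive.py '0 -0.03 0 0 1; 0 -0.07 0 0 1; 0 -0.11 0 0 1; 0 -0.15 0 0 1; 0 -0.19 0 0 1; 0 -0.22 0 0 1; 0 -0.22 0 0 1; 0 -0.22 0 0 1; 0 -0.22 0 0 1; 0 -0.22 0 0 1'; python3 - <<'E'
from h import *
np.set_printoptions(precision=4,suppress=True)
S,T=V('side'),V('top')
for n,v in(('side',S),('top',T)):
    W=v.full();ok=v.d['range_z']>0
    for nm,x,y,h in(('navy',.6773,.1284,.137),('teal',.6635,.0348,.125),('aqua',.6466,-.053,.113),('white',.6385,-.1395,.101)):
        P=W[ok&(abs(W[...,2]-h)<.005)&(np.hypot(W[...,0]-x,W[...,1]-y)<.046)]
        if len(P)>20: print(n,nm,len(P),'off',(circ(P)[:2]-[x,y])*1000,np.percentile(P[:,2],95))
W=T.full()
for nm,sd in(('books',(160,165)),('plant',(423,160))):
    b=T.blob((W[...,2]>.05)&(T.d['range_z']>0)&((W[...,1]>.2)|(W[...,1]<-.2)),sd);P=W[b];print(nm,P.min(0),P.max(0))
cv2.imwrite('pics/end.png',np.vstack([S.img[100:360,150:450],T.img[100:320,100:400]])[:,:,::-1])
E
```

```text
t: 27.6
tcp_pos: [0.6664, 0.0353, 0.2486]
tool_rot: [0.753, 0.658, 0.004, 0.004]
force: [0.0, -0.2, 0.2]
finger_gap: 0.998
gripper_force: 0.0
t: 28.6
tcp_pos: [0.4468, 0.0648, 0.2423]
tool_rot: [0.753, 0.658, 0.0, 0.001]
force: [-0.2, -0.6, -0.3]
finger_gap: 1.002
gripper_force: 0.0
side navy 233 off [-0.7842 -2.6423] 0.13816232549453317
side teal 242 off [ 0.2567 -1.1698] 0.12640165178296645
side aqua 239 off [ 0.2162 -1.5803] 0.11427160877212372
side white 250 off [-1.5668 -1.3732] 0.10222870905129171
top navy 404 off [-1.933  -0.1812] 0.13884062219001655
top teal 339 off [-1.5207  1.9749] 0.12672346321564834
top aqua 277 off [-1.7234  2.0283] 0.11475175462883738
top white 224 off [-2.7425  2.202 ] 0.10278595613422017
books [0.6402 0.2185 0.0502] [0.7474 0.3256 0.0696]
plant [ 0.5637 -0.3302  0.0535] [ 0.6815 -0.221   0.1305]
```

View pics/end.png

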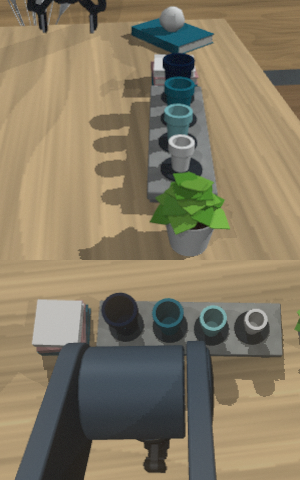

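All four pots stand upright on their coasters in the right order. In the top crop they run navy (120,313), teal (168,317), aqua (212,321) and white (256,322). Each is within about 3 mm of its centre, and the books and plant haven't moved.

```bash
python3 -c "
from station import manip, snapshot
print(manip.sign_off())"
```

```text
the job is handed in; nothing more can be done
None
```

The job is handed in: navy, teal, aqua and white stand upright on coasters 1–4 from the books to the plant, each about 3 mm or less off centre by the final camera check, with the books and plant unmoved (28.6 s on the robot clock).

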